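# Change the flask in the strain viewer and hold its lamp lever

## Task

Let the two stoppered glass flasks, amber and green, change places: the one now in the strain viewer goes to the wooden stand and the one in the stand goes into the viewer, each set down upright inside the white seat ring, never dropped (park one on the cork pad meanwhile). Then press the viewer's spring-loaded lamp lever down by its round red pad until the lever is level and its yellow pointer is in the middle of the green band, about half-way, never down at its stop, and finish while still holding it there. Leave the other things on the bench undisturbed.

Things in the scene. Friction and masses are not known exactly. Their poses are not given: they have to be found in the camera images.
- flask_amber_mid (a point): amber glass conical flask with a black stopper, 116 mm tall, 0.11 to 0.23 kg, solid of revolution: base dia 60 up to 12 mm, narrowing to the straight neck, dia 26, from 58 to 100 mm above its underside (grip it there, from above, at 80 to 85 mm); stopper dia 32 from 100 to 116 mm. The point is on its axis half-way up, 58 mm above its underside; z is up. It starts upright in either of the two seats, the other flask in the other.
- flask_green_mid (a point): green glass conical flask with a white stopper, 116 mm tall, 0.11 to 0.23 kg, solid of revolution: base dia 60 up to 12 mm, narrowing to the straight neck, dia 26, from 58 to 100 mm above its underside (grip it there, from above, at 80 to 85 mm); stopper dia 32 from 100 to 116 mm. The point is on its axis half-way up, 58 mm above its underside; z is up. It starts upright in either of the two seats, the other flask in the other.
- viewer_seat (a point): seat in the strain viewer: centre of the flat floor inside a white ring (inside dia 72, outside dia 84, rim 8 mm above the floor), 14 mm above the bench. Axes are the viewer's: x away from the robot at yaw 0, y left, z up. The viewer is a grey base plate 190 (x) x 270 (y) x 14 mm with a black upright light panel 150 mm tall whose face is 100 mm from the seat centre on the -y side; the lever stands on the +y side of the seat. It is fixed.
- stand_seat (a point): seat in the wooden stand (a fixed square slab 115 x 115 x 14 mm): centre of the flat floor inside a white ring, same ring and same height above the bench as the viewer's seat; z up.
- pad: empty cork pad, a fixed disc 80 dia, 8 mm thick, flat top, for parking a flask; origin at the centre of its underside, on the bench.
- lever_travel (a joint): spring-loaded lamp lever of the viewer, hinged at its far end; rad pressed down: 0 at rest (it slants up by 0.22 rad towards the pad), 0.22 with the lever level and the pointer in the middle of the green band, band from 0.15 to 0.29, stop at 0.44. It springs back when let go. Force on the pad: about 3 N at the start, 7.5 N at 0.22, 12 N at the stop.
- lever_hinge (a point): hinge of the lever, 50 mm above the bench, on the viewer; the lever turns about this point's y axis and reaches 130 mm from it in its -x direction (towards the robot) to the centre of the red pad. Axes as viewer_seat. The white scale plate with the green band (22 mm wide, top 94 mm above the bench) stands 85 mm from the hinge along -x and 26 mm to +y.
- red_pad (a point): round red pad at the end of the lever, 42 mm dia, 11 mm thick; the point is the centre of its top face, about 84 mm above the bench at rest, 56 mm when the lever is level (28 mm lower) and 28 mm at the stop; top flat and level when the lever is level. Press it from above, e.g. with shut fingertips.
- jar: bystander, loose, to be left alone: clear glass jar with a blue cap, 60 dia x 85 tall; mm; origin at its underside
- oil: bystander, loose, to be left alone: slim blue plastic bottle with an orange cap, 44 dia x 110 tall; mm; origin at its underside
- dish: bystander, loose, to be left alone: steel bowl, 110 dia x 35 tall; mm; origin at its underside
- spanner: bystander, loose, to be left alone: steel spanner lying flat, about 180 mm long; origin at the middle of its underside
- mug: bystander, loose, to be left alone: blue mug, 76 dia x 85 tall; mm; origin at its underside
- bulb: bystander, loose, to be left alone: blown glass ball, 60 dia, on a stem on a square wooden foot 70 wide, 115 tall in all; mm; origin at its underside
- lever: the whole lever with its red pad and yellow pointer; origin at the hinge
- flask_amber: the amber flask; origin at the centre of its underside (58 mm below flask_amber_mid)
- flask_green: the green flask; origin at the centre of its underside (58 mm below flask_green_mid)
Not all that is in view belongs to the job. Several things look just like the part that bears stand_seat: the one meant starts farthest from the robot's base.

How it is judged:
By the outcome, as a careful person would: the job done as asked, in the order asked, and still so for the second after the job is handed in, while the arm keeps its last pose, push and grip.
It also fails if it takes over 67 s, if anything falls off the work surface, if the arm or the gripper's body presses on something with over 40 N, if the wrist force passes 120 N, or if a joint passes its speed limit or range.

## Robot

A 7-joint arm with a two-finger parallel gripper is mounted at the origin on the work surface. World frame = base frame: x ahead of the robot, y to its left, z up, the work surface at z = 0. Lengths are in m, angles in rad, forces in N, time in s.
With the tool pointing down it reaches from about 0.4 to 0.85 m from the base axis. Payload 4.5 kg.
Tool frame: the origin (TCP) lies between the finger pads; the fingertips stand 19 mm ahead of it and the grasp point (between the pads) is the TCP (r.tips_ahead is the distance from the TCP to the fingertips, in m); z points along the fingers, y is the line along which they close (so a half turn about z gives the same grasp; the last joint's range is limited). The gripper opens to 88 mm and grips with 3 to 60 N. Pads are 18 mm wide; open, the fingers measure 123 mm over their backs; the gripper's body (75 mm by 187 mm) begins 45 mm behind the grasp point.
Start: joints at [-1.15, 0.689, -0.195, 1.565, 0.157, 0.902, -0.215], TCP at [0.236, 0.579, 0.258] pointing down, gripper open.
Joint ranges: [-3.01, 3.01], [-0.46, 2.08], [-1.47, 1.51], [0.13, 2.56], [-1, 4.14], [0.04, 2.09], [-2.66, 2.66]. Speed limits (rad/s): [2.57, 2.57, 3.14, 3.14, 3.14, 3.14, 3.14].

## Interface

Orientations are given as a unit quaternion [x, y, z, w].
In Python, from plant import r, cams, models gives the robot as it stands. The module is installed in compiled form; this text tells all that it offers.
- The arm moves only by the tool jog_arm, never from a script. Its arguments are lists of equal length, an entry for each row: "turn": the turn, a rotation vector about the tool's x, y, z in rad, a list of three; "translation": the shift along the tool's x, y, z in m, a list of three; "grip": the closure, from 0 (fully open) to 1 (shut). In form: {"turn": [[ax, ay, az], ...], "translation": [[tx, ty, tz], ...], "grip": [grip, ...]}. A call has 1 to 20 rows; each row is the pose to reach, as a shift and turn from the pose commanded when the call began, along the tool's axes at that moment; what a row does not reach only later rows make up. A row lasts 1/8 s, in which the tool goes at most 62.5 mm and 10.7 degrees, less where a joint would pass 70% of its speed; a pose out of reach is approached as far as the arm can. A call with a gripper value outside its range is refused whole. The fingers move at their own pace and stop on an object; "force" is the grip in N (left out, the last holds). Time passes only in rows, so rows that repeat a pose let the fingers close. It gives the time, the measured TCP pose, the force, the opening and the grip force at its end, in the units of the state.
- r.get_state(): the state, without advancing time (a new reading comes with each control period).
- cams.snapshot(name): name is "scene" or "top"; returns the picture (400x640x3 uint8, red, green, blue); there is no depth.
- cams.camera_params(name): a dict with "fx", "fy", "cx", "cy" (pixels), "eye" and "orientation" of the camera in the world. Camera axes: x right, y up, looking along -z (the intrinsics and any distortion apply to the point x, -y, -z); pixel columns grow to the right and rows downward; lengths in m; the calibration is good to about 2 mm. A picture is of the moment at which its call begins. camera_params takes no time and is no camera call.
- r.finish_job(): hands the job in; it is judged then, once.
Trained networks look in the newest picture that a camera, given by its name, has taken for a name from the list of things; names that differ only in an ending like _2 or _b are one class to them, and where a whole thing is asked for, a point or a joint stands for the part that bears it (a point fixed in the world has none). Each returns a list of dicts, best first, with "p" (0 to 1); they miss things now and then, are a little off and sometimes report something else, mostly with a low value. They report only what shows in the picture. A call takes as long as a camera call. They do not tell look-alikes from the thing itself.
- models.find_in(camera, name): "position" ([x, y, z] in m, in world coordinates, good to about 4 mm: the middle of the surface that is visible of it).
- models.masks_of(camera, name): "pixels" (400x640 bool, what is visible of it).
- models.place_of(camera, name): "position" ([x, y, z] in m, in world coordinates, good to about 4 mm: a listed point, or the origin of a listed thing).
The state is a dict: "clock": time; "q": joint angles; "qd": joint speeds; "joint_torque": joint torques, N m; "tool_pos": TCP position; "eef_rot": TCP orientation; "contact_force": force on the tool from outside, world axes, zero at the start; "moment": the same for the moment, N m; "opening": opening from 0.0 (shut) to 1.0 (fully open); "finger_force": force on a finger pad.
Only numpy, scipy, OpenCV 4.12 (cv2) and the standard library are available. Lean on these libraries where they do the work, as an engineer would, in place of code of your own. Each camera call takes 0.05 s, during which the arm holds its last target. There are 200 camera calls.

## Working session

There is one attempt and no reset: what is moved stays moved. The work goes in short steps, Python scripts to look and compute and a tool call to move; the robot and the scene stay as the last step left them, time stands still between calls to the robot, and variables do not carry over. Pictures are saved under pics/ and viewed, at most 10 in all, crops included, and the job is handed in when it is done.

Besides the shell and the picture viewer there is one more tool, called in YAML: its name, and indented under it one key for each argument. jog_arm: Moves the arm, as the interface text tells. Its arguments: {"type":"object","properties":{"turn":{"type":"array"},"translation":{"type":"array"},"grip":{"type":"array"},"force":{"type":"number"}},"required":["turn","translation","grip"]}

```bash
mkdir -p pics
python3 - <<'E'
from plant import r,cams,models
import cv2,numpy as np
s=r.get_state();print(s)
for c in("scene","top"):
    im=cams.snapshot(c);cv2.imwrite(f"pics/{c}0.png",im[:,:,::-1])
    print(c,cams.camera_params(c))
    for n in["flask_amber_mid","flask_green_mid","viewer_seat","stand_seat","pad","lever_hinge","red_pad","jar","oil","dish","spanner","mug","bulb","lever_travel"]:
        try:print(n,[(np.round(d["position"],3).tolist(),round(d["p"],2)) for d in models.place_of(c,n)])
        except Exception as e:print(n,e)
print(r.get_state()["clock"])
E
```

```text
{'clock': 0.0, 'q': array([-1.15019071,  0.68996103, -0.19447881,  1.56631232,  0.15732357,
        0.902501  , -0.21509153]), 'qd': array([-0.00169779, -0.00053068,  0.00124593, -0.000295  ,  0.0001741 ,
       -0.00094562, -0.00076314]), 'joint_torque': array([ 1.64586240e-04, -5.27544415e+01, -1.26711231e+00, -1.53428614e+01,
       -5.27288276e-02,  6.57841578e-03,  1.53730803e-04]), 'tool_pos': array([0.23561715, 0.57826001, 0.25693189]), 'eef_rot': array([ 1.92161777e-01,  9.81362853e-01, -8.91056483e-04, -8.69087726e-05]), 'contact_force': array([ 0.05515288,  0.04414745, -0.5348185 ]), 'moment': array([-0.00471562,  0.07357392,  0.04238887]), 'finger_force': 0.0, 'opening': 0.9973038895601458}
scene {'fx': 447.6262781710139, 'fy': 447.6262781710139, 'cx': 319.26904810803006, 'cy': 203.2571601280455, 'eye': array([1.47939977, 0.26815067, 0.84720168]), 'orientation': array([0.2766614 , 0.34333605, 0.70933025, 0.54993583])}
flask_amber_mid [([0.521, -0.254, 0.07], 0.88), ([0.629, -0.124, 0.049], 0.32)]
flask_green_mid [([0.575, 0.264, 0.077], 0.98)]
viewer_seat [([0.526, -0.252,
[... 1321 characters left out ...]
.24, 0.017], 0.56)]
pad [([0.567, 0.065, 0.004], 0.76)]
lever_hinge [([0.633, -0.124, 0.047], 0.76)]
red_pad [([0.507, -0.094, 0.084], 0.61), ([0.633, -0.126, 0.047], 0.4)]
jar [([0.755, 0.021, -0.001], 0.54)]
oil [([0.697, 0.368, 0.001], 0.74)]
dish [([0.353, -0.424, -0.001], 0.85), ([0.382, 0.52, 0.003], 0.63)]
spanner [([0.765, -0.155, -0.002], 0.5), ([0.524, -0.253, 0.014], 0.39), ([0.383, 0.522, 0.004], 0.22)]
mug [([0.381, 0.524, 0.001], 0.64), ([0.52, -0.254, 0.013], 0.5)]
bulb [([0.77, 0.205, -0.0], 0.63)]
lever_travel it knows: bulb, dish, flask_amber, flask_amber_mid, flask_green, flask_green_mid, jar, lever, lever_hinge, mug, oil, pad, red_pad, spanner, stand_seat, viewer_seat
1.4
```

View pics/scene0.png

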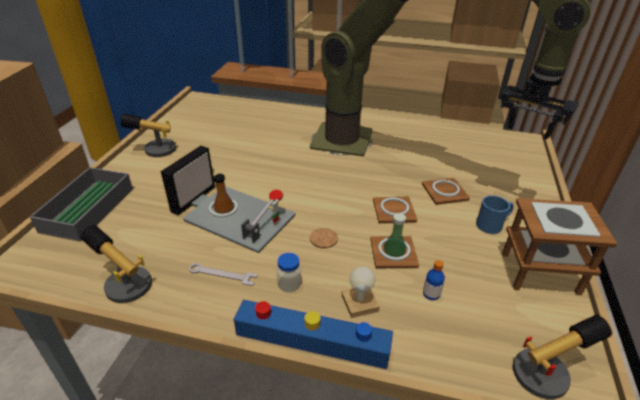

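View pics/top0.png

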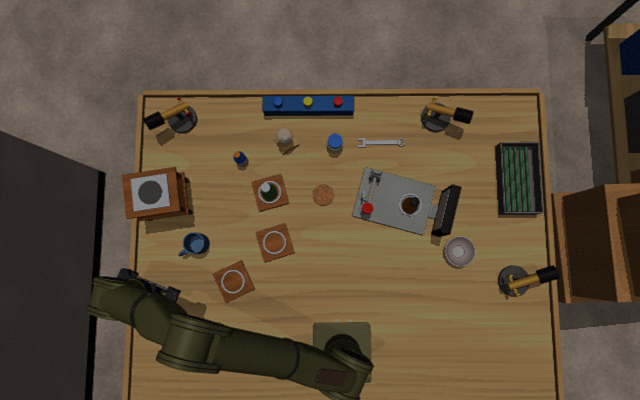

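The scene view shows amber in the viewer (about 222,195), green in the far stand (395,240), the cork pad at (323,238) and the lever pad at (276,195). The top view agrees: amber (410,204), green (268,190), pad (323,195), red pad (367,209). The stand with green is the farthest from the base, so it is the right one. The two cameras' estimates match in height and reach. I'll refine the flask axes with a silhouette fit and work out the first move.

```bash
cat > h.py <<'E'
from plant import r,cams,models
import numpy as np,cv2
from scipy.spatial.transform import Rotation as R
from scipy.optimize import minimize
PROF=[(0,30),(12,30),(58,13),(100,13),(100,16),(116,16)]
def proj(c,P):
    k=cams.camera_params(c);p=(np.atleast_2d(P)-k["eye"])@R.from_quat(k["orientation"]).as_matrix()
    return np.c_[k["cx"]+k["fx"]*p[:,0]/-p[:,2],k["cy"]-k["fy"]*p[:,1]/-p[:,2]]
def unproj(c,uv,z):
    k=cams.camera_params(c);u=np.atleast_2d(uv)
    d=np.c_[(u[:,0]-k["cx"])/k["fx"],-(u[:,1]-k["cy"])/k["fy"],-np.ones(len(u))]@R.from_quat(k["orientation"]).as_matrix().T
    return k["eye"]+d*((z-k["eye"][2])/d[:,2])[:,None]
def sil(c,xy,z0):
    S=4;m=np.zeros((400*S,640*S),np.uint8);a=np.linspace(0,2*np.pi,32)
    cs=[proj(c,np.c_[xy[0]+q/1e3*np.cos(a),xy[1]+q/1e3*np.sin(a),0*a+z0+h/1e3]) for h,q in PROF]
    for p,q in zip(cs,cs[1:]): cv2.fillConvexPoly(m,cv2.convexHull(np.round((np.r_[p,q]+.5)*S).astype(np.int32)),1)
    return cv2.resize(m.astype(np.float32),(640,400),interpolation=cv2.INTER_AREA)
def fit(col,xy,z0):
    out={}
    for c in("scene","top"):
        cams.snapshot(c);D=models.masks_of(c,"flask_"+col)
        D=[d for d in D if np.hypot(*(np.argwhere(d["pixels"]).mean(0)[::-1]-proj(c,[*xy,z0+.05])[0]))<15]
        if D: out[c]=D[0]["pixels"].astype(np.float32)
    f=lambda p,cc:sum(np.abs(sil(c,p,z0)-out[c]).sum()/out[c].sum() for c in cc)
    for cc in[[c] for c in out]+[list(out)]:
        s=minimize(f,xy,args=(cc,),method="Nelder-Mead",options=dict(initial_simplex=np.array(xy)+[[.006,0],[-.004,.005],[-.004,-.005]],xatol=3e-4))
        print(col,cc,s.x.round(4),round(s.fun,3))
    return s.x
def delta(target,yaw=None):
    "tool-frame shift to a world target; yaw = wanted world angle of tool y, deg"
    s=r.get_state();M=R.from_quat(s["eef_rot"]).as_matrix()
    print("pos",s["tool_pos"].round(4),"yaw",np.degrees(np.arctan2(M[1,1],M[0,1])).round(2),"tilt",M[:2,2].round(4),"op",round(s["opening"],3),"F",s["contact_force"].round(1),"t",round(s["clock"],2))
    if yaw is not None:
        a=np.radians(yaw);y=np.array([np.cos(a),np.sin(a),0]);z=np.array([0,0,-1.]);W=np.c_[np.cross(y,z),y,z]
        print(" turn",R.from_matrix(M.T@W).as_rotvec().round(4))
    print(" shift",(M.T@(np.array(target)-s["tool_pos"])).round(4))
E
python3 - <<'E'
from h import *
fit("green",[.577,.265],.014);fit("amber",[.523,-.253],.014)
delta([.577,.265,.25],-13.8)
E
```

```text
green ['top'] [0.5794 0.2611] 0.083
green ['top'] [0.5794 0.2611] 0.083
amber ['scene'] [ 0.5257 -0.2519] 0.124
amber ['top'] [ 0.5287 -0.2542] 0.121
amber ['scene', 'top'] [ 0.5269 -0.2521] 0.271
pos [0.2358 0.5788 0.2577] yaw 67.83 tilt [ 0. -0.] op 1.004 F [-0.3 -0.7  0.3] t 1.8
 turn [0.     0.     1.4248]
 shift [-0.4344 -0.1619  0.0077]
```

jog_arm:
  turn:
    - [0,0,0.07]
    - [0,0,0.21]
    - [0,0,0.36]
    - [0,0,0.5]
    - [0,0,0.64]
    - [0,0,0.78]
    - [0,0,0.93]
    - [0,0,1.07]
    - [0,0,1.21]
    - [0,0,1.35]
    - [0,0,1.425]
    - [0,0,1.425]
    - [0,0,1.425]
  translation:
    - [-0.022,-0.008,0]
    - [-0.065,-0.024,0]
    - [-0.109,-0.041,0]
    - [-0.153,-0.057,0]
    - [-0.196,-0.073,0]
    - [-0.24,-0.09,0]
    - [-0.283,-0.106,0]
    - [-0.327,-0.122,0]
    - [-0.371,-0.139,0.002]
    - [-0.414,-0.155,0.005]
    - [-0.436,-0.163,0.008]
    - [-0.436,-0.163,0.008]
    - [-0.436,-0.163,0.008]
  grip: [0,0,0,0,0,0,0,0,0,0,0,0,0]

```text
clock: 3.42
tool_pos: [0.5765, 0.2654, 0.2496]
eef_rot: [0.786, 0.618, -0.0, -0.001]
contact_force: [0.4, 1.3, 0.2]
opening: 1.002
finger_force: 0.0
```

Run:
```python
from h import *
delta([.578,.263,.097],-13.8)
```

```text
pos [0.5765 0.2654 0.2496] yaw -13.61 tilt [-0.0017  0.0016] op 1.002 F [0.4 1.3 0.2] t 3.42
 turn [-0.002  -0.0012  0.0033]
 shift [-0.0022  0.0024  0.1526]
```

jog_arm:
  turn:
    - [0,0,0]
    - [0,0,0]
    - [0,0,0]
    - [0,0,0]
    - [0,0,0]
    - [0,0,0]
    - [0,0,0]
    - [0,0,0]
    - [0,0,0]
    - [0,0,0]
    - [0,0,0]
    - [0,0,0]
    - [0,0,0]
    - [0,0,0]
  translation:
    - [-0.001,0.001,0.015]
    - [-0.001,0.001,0.045]
    - [-0.001,0.001,0.08]
    - [-0.001,0.001,0.11]
    - [-0.001,0.001,0.135]
    - [-0.001,0.001,0.148]
    - [-0.001,0.001,0.152]
    - [-0.001,0.001,0.152]
    - [-0.001,0.001,0.152]
    - [-0.001,0.001,0.152]
    - [-0.001,0.001,0.152]
    - [-0.001,0.001,0.152]
    - [-0.001,0.001,0.152]
    - [-0.001,0.001,0.152]
  grip: [0,0,0,0,0,0,0,0.5,0.7,1,1,1,1,1]
  force: 18

```text
clock: 5.18
tool_pos: [0.5786, 0.2623, 0.0978]
eef_rot: [0.787, 0.617, -0.0, -0.0]
contact_force: [-0.6, 0.9, 0.6]
opening: 0.351
finger_force: 18.0
```

Run:
```python
from h import *
delta([.567,.0655,.25])
print(r.get_state()["finger_force"])
```

```text
pos [0.5786 0.2623 0.0978] yaw -13.8 tilt [-0.0003  0.0001] op 0.351 F [-0.6  0.9  0.6] t 5.17
 shift [-0.1939  0.0356 -0.1522]
17.998790815472603
```

jog_arm:
  turn:
    - [0,0,0]
    - [0,0,0]
    - [0,0,0]
    - [0,0,0]
  translation:
    - [0,0,-0.003]
    - [0,0,-0.007]
    - [0,0,-0.01]
    - [0,0,-0.01]
  grip: [1,1,1,1]

```text
clock: 5.68
tool_pos: [0.579, 0.2623, 0.1081]
eef_rot: [0.787, 0.617, 0.0, 0.0]
contact_force: [0.1, -0.0, -1.4]
opening: 0.351
finger_force: 18.0
```

Run:
```python
from h import *
im=cams.snapshot("scene");cv2.imwrite("pics/g1.png",cv2.resize(im[180:290,340:460,::-1],None,fx=5,fy=5,interpolation=cv2.INTER_CUBIC))
delta([.567,.0655,.25])
```

```text
pos [0.5789 0.2622 0.1078] yaw -13.81 tilt [0.0002 0.0001] op 0.352 F [ 0.5  0.4 -1.5] t 5.72
 shift [-0.1939  0.0355 -0.1422]
```

View pics/g1.png

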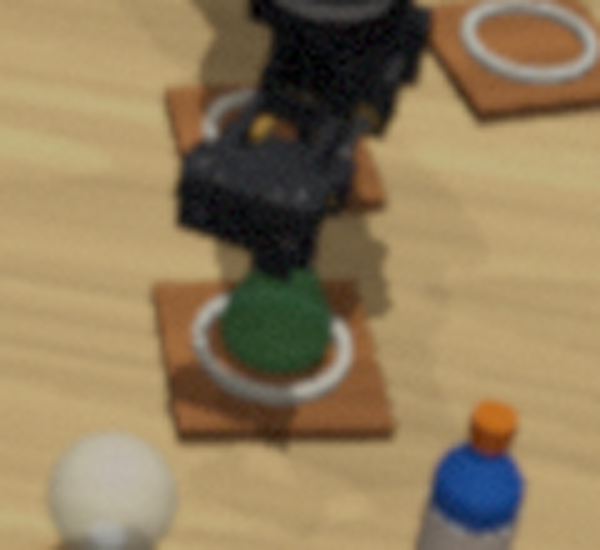

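The picture shows the green flask clear of its ring (flask at 275,330 in the crop), held straight, so the grasp is good. Next it goes to the cork pad.

jog_arm:
  turn:
    - [0,0,0]
    - [0,0,0]
    - [0,0,0]
    - [0,0,0]
    - [0,0,0]
    - [0,0,0]
    - [0,0,0]
    - [0,0,0]
    - [0,0,0]
    - [0,0,0]
    - [0,0,0]
    - [0,0,0]
    - [0,0,0]
    - [0,0,0]
    - [0,0,0]
    - [0,0,0]
  translation:
    - [0,0,-0.01]
    - [0,0,-0.03]
    - [-0.01,0.002,-0.05]
    - [-0.035,0.006,-0.06]
    - [-0.07,0.013,-0.06]
    - [-0.105,0.019,-0.06]
    - [-0.14,0.026,-0.06]
    - [-0.17,0.031,-0.06]
    - [-0.188,0.034,-0.05]
    - [-0.194,0.0355,-0.035]
    - [-0.194,0.0355,-0.02]
    - [-0.194,0.0355,-0.005]
    - [-0.194,0.0355,0.006]
    - [-0.194,0.0355,0.012]
    - [-0.194,0.0355,0.015]
    - [-0.194,0.0355,0.015]
  grip: [1,1,1,1,1,1,1,1,1,1,1,1,1,1,1,1]

```text
clock: 7.72
tool_pos: [0.5671, 0.0654, 0.0928]
eef_rot: [0.787, 0.617, 0.0, 0.0]
contact_force: [1.2, -0.5, -0.8]
opening: 0.351
finger_force: 18.0
```

Run:
```python
from h import *
delta([.567,.0655,.0918])
# empty stand ring: white pixels near expected place
for c in("scene","top"):
    im=cams.snapshot(c).astype(int)
    a=np.linspace(0,2*np.pi,72);best=[]
    def cost(p):
        t=0
        for rad,w in((.039,1),(.047,-.5),(.031,-.5)):
            q=proj(c,np.c_[p[0]+rad*np.cos(a),p[1]+rad*np.sin(a),0*a+(.022 if w>0 else .018)]).astype(np.float32)
            t+=w*cv2.remap(im.min(2).astype(np.float32),q[:,:1],q[:,1:],cv2.INTER_LINEAR).mean()
        return -t
    g=[(cost((.577+i*.001,.263+j*.001)),.577+i*.001,.263+j*.001) for i in range(-10,11) for j in range(-10,11)]
    print(c,sorted(g)[:3])
```

```text
pos [0.5671 0.0654 0.0928] yaw -13.8 tilt [0.0003 0.0001] op 0.351 F [ 1.2 -0.5 -0.8] t 7.72
 shift [ 0.     -0.0001  0.001 ]
scene [(np.float32(-72.5744), 0.575, 0.262), (np.float32(-72.415665), 0.576, 0.262), (np.float32(-71.51781), 0.576, 0.263)]
top [(np.float32(-87.74195), 0.578, 0.262), (np.float32(-87.13608), 0.577, 0.262), (np.float32(-86.31732), 0.578, 0.261)]
```

jog_arm:
  turn:
    - [0,0,0]
    - [0,0,0]
    - [0,0,0]
    - [0,0,0]
    - [0,0,0]
    - [0,0,0]
    - [0,0,0]
    - [0,0,0]
    - [0,0,0]
    - [0,0,0]
    - [0,0,0]
    - [0,0,0]
  translation:
    - [0,0,0.0005]
    - [0,0,0.001]
    - [0,0,0.0012]
    - [0,0,0.0012]
    - [0,0,0.0012]
    - [0,0,0.0012]
    - [0,0,0.0012]
    - [0,0,-0.02]
    - [0,0,-0.06]
    - [0,0,-0.11]
    - [0,0,-0.145]
    - [0,0,-0.157]
  grip: [1,1,1,0.55,0.45,0.2,0,0,0,0,0,0]

```text
clock: 9.32
tool_pos: [0.5679, 0.0654, 0.2518]
eef_rot: [0.787, 0.617, 0.002, 0.001]
contact_force: [-0.5, -0.5, -1.3]
opening: 1.0
finger_force: 0.0
```

jog_arm:
  turn:
    - [0,0,0]
    - [0,0,0]
    - [0,0,0]
    - [0,0,0]
    - [0,0,0]
    - [0,0,0]
    - [0,0,0]
    - [0,0,0]
    - [0,0,0]
  translation:
    - [-0.02,0.002,0]
    - [-0.065,0.007,0]
    - [-0.115,0.013,0]
    - [-0.165,0.019,0]
    - [-0.215,0.025,0]
    - [-0.26,0.03,0]
    - [-0.3,0.035,0]
    - [-0.318,0.037,0]
    - [-0.318,0.037,0]
  grip: [0,0,0,0,0,0,0,0,0]

```text
clock: 10.45
tool_pos: [0.5258, -0.2533, 0.2485]
eef_rot: [0.788, 0.616, -0.001, -0.001]
contact_force: [1.1, 0.7, -0.2]
opening: 1.002
finger_force: 0.0
```

Run:
```python
from h import *
fit("green",[.567,.0655],.008)
delta([.527,-.2525,.0975],-13.8)
```

```text
green ['scene'] [0.5654 0.0668] 0.132
green ['top'] [0.566  0.0665] 0.214
green ['scene', 'top'] [0.5652 0.0662] 0.348
pos [ 0.5276 -0.2499  0.2494] yaw -13.62 tilt [-0.0002  0.0017] op 1.002 F [-0.3 -0.3  0.7] t 10.65
 turn [-0.0006 -0.0016  0.0032]
 shift [-0.0029  0.0002  0.1519]
```

jog_arm:
  turn:
    - [0,0,0]
    - [0,0,0]
    - [0,0,0]
    - [0,0,0]
    - [0,0,0]
    - [0,0,0]
    - [0,0,0]
    - [0,0,0]
    - [0,0,0]
    - [0,0,0]
    - [0,0,0]
    - [0,0,0]
    - [0,0,0]
    - [0,0,0]
  translation:
    - [0,0,0.015]
    - [0,0,0.045]
    - [0,0,0.08]
    - [0,0,0.11]
    - [0,0,0.135]
    - [0,0,0.148]
    - [0,0,0.152]
    - [0,0,0.152]
    - [0,0,0.152]
    - [0,0,0.152]
    - [0,0,0.152]
    - [0,0,0.152]
    - [0,0,0.152]
    - [0,0,0.152]
  grip: [0,0,0,0,0,0,0,0.5,0.7,1,1,1,1,1]
  force: 18

```text
clock: 12.4
tool_pos: [0.5268, -0.2523, 0.0977]
eef_rot: [0.787, 0.617, -0.0, -0.0]
contact_force: [-0.3, 0.2, 1.6]
opening: 0.345
finger_force: 18.0
```

Run:
```python
from h import *
delta([.5765,.262,.0975],-13.8)
```

```text
pos [ 0.5268 -0.2523  0.0977] yaw -13.81 tilt [-0.0003  0.0001] op 0.345 F [-0.3  0.2  1.6] t 12.4
 turn [-0.0003 -0.0001 -0.0002]
 shift [ 5.113e-01 -7.450e-02  3.000e-04]
```

jog_arm:
  turn:
    - [0,0,0]
    - [0,0,0]
    - [0,0,0]
    - [0,0,0]
    - [0,0,0]
    - [0,0,0]
    - [0,0,0]
    - [0,0,0]
    - [0,0,0]
    - [0,0,0]
    - [0,0,0]
    - [0,0,0]
    - [0,0,0]
    - [0,0,0]
    - [0,0,0]
    - [0,0,0]
    - [0,0,0]
    - [0,0,0]
    - [0,0,0]
  translation:
    - [0,0,-0.01]
    - [0,0,-0.035]
    - [0,0,-0.075]
    - [0,0,-0.115]
    - [0.01,-0.0015,-0.14]
    - [0.035,-0.005,-0.15]
    - [0.075,-0.011,-0.15]
    - [0.12,-0.0175,-0.15]
    - [0.165,-0.024,-0.15]
    - [0.21,-0.0305,-0.15]
    - [0.255,-0.037,-0.15]
    - [0.3,-0.0435,-0.15]
    - [0.345,-0.05,-0.15]
    - [0.39,-0.057,-0.15]
    - [0.43,-0.0625,-0.15]
    - [0.465,-0.068,-0.15]
    - [0.492,-0.072,-0.15]
    - [0.506,-0.074,-0.14]
    - [0.5113,-0.0745,-0.12]
  grip: [1,1,1,1,1,1,1,1,1,1,1,1,1,1,1,1,1,1,1]

```text
clock: 14.78
tool_pos: [0.5769, 0.2624, 0.2173]
eef_rot: [0.787, 0.617, 0.001, 0.0]
contact_force: [0.4, 0.2, -0.8]
opening: 0.347
finger_force: 18.0
```

jog_arm:
  turn:
    - [0,0,0]
    - [0,0,0]
    - [0,0,0]
    - [0,0,0]
    - [0,0,0]
    - [0,0,0]
    - [0,0,0]
  translation:
    - [0,0,0.02]
    - [0,0,0.05]
    - [0,0,0.075]
    - [0,0,0.09]
    - [0,0,0.1]
    - [0,0,0.104]
    - [0,0,0.104]
  grip: [1,1,1,1,1,1,1]

```text
clock: 15.65
tool_pos: [0.5769, 0.2621, 0.114]
eef_rot: [0.787, 0.617, 0.0, 0.0]
contact_force: [-0.0, -0.8, -1.5]
opening: 0.35
finger_force: 18.0
```

Run:
```python
from h import *
delta([.5765,.262,.0977],-13.8)
im=cams.snapshot("scene");a=cv2.resize(im[200:290,340:450,::-1],None,fx=5,fy=5,interpolation=cv2.INTER_CUBIC)
cv2.imwrite("pics/g2.png",a)
# empty viewer ring
for c in("scene","top"):
    im=cams.snapshot(c).min(2).astype(np.float32);a=np.linspace(0,2*np.pi,72)
    def cost(p):
        t=0
        for rad,w in((.039,1),(.047,-.5),(.031,-.5)):
            q=proj(c,np.c_[p[0]+rad*np.cos(a),p[1]+rad*np.sin(a),0*a+(.022 if w>0 else .018)]).astype(np.float32)
            t+=w*cv2.remap(im,q[:,:1],q[:,1:],cv2.INTER_LINEAR).mean()
        return -t
    g=[(cost((.526+i*.001,-.2525+j*.001)),round(.526+i*.001,4),round(-.2525+j*.001,4)) for i in range(-10,11) for j in range(-10,11)]
    print(c,sorted(g)[:3])
```

```text
pos [0.5769 0.2621 0.114 ] yaw -13.81 tilt [0.0006 0.0003] op 0.35 F [-0.  -0.8 -1.5] t 15.65
 turn [ 0.0005 -0.0004 -0.0002]
 shift [-0.0002 -0.0004  0.0163]
scene [(np.float32(-25.213852), 0.526, -0.2545), (np.float32(-25.174873), 0.525, -0.2545), (np.float32(-25.114746), 0.526, -0.2535)]
top [(np.float32(-23.517696), 0.53, -0.2535), (np.float32(-22.792927), 0.531, -0.2535), (np.float32(-22.71791), 0.53, -0.2545)]
```

View pics/g2.png

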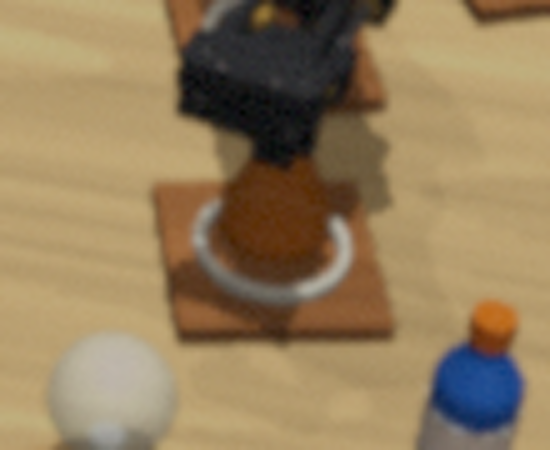

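The amber flask hovers centred over the stand ring (flask at 275,230 in the crop, ring centre about 275,250, 16 mm lower). Next: set it down, release and rise.

jog_arm:
  turn:
    - [0,0,0]
    - [0,0,0]
    - [0,0,0]
    - [0,0,0]
    - [0,0,0]
    - [0,0,0]
  translation:
    - [0,0,0.006]
    - [0,0,0.011]
    - [0,0,0.0145]
    - [0,0,0.016]
    - [0,0,0.0165]
    - [0,0,0.0165]
  grip: [1,1,1,1,1,1]

```text
clock: 16.55
tool_pos: [0.5766, 0.2623, 0.0977]
eef_rot: [0.787, 0.617, 0.0, -0.0]
contact_force: [-2.0, -0.1, 4.6]
opening: 0.347
finger_force: 18.0
```

Run:
```python
from h import *
delta([.5765,.262,.0977],-13.8)
```

```text
pos [0.5766 0.2623 0.0977] yaw -13.8 tilt [0.0002 0.0005] op 0.347 F [-2.  -0.1  4.6] t 16.55
 turn [ 0.     -0.0006  0.0001]
 shift [-0.0003 -0.0001 -0.    ]
```

jog_arm:
  turn:
    - [0,0,0]
    - [0,0,0]
    - [0,0,0]
    - [0,0,0]
    - [0,0,0]
    - [0,0,0]
    - [0,0,0]
    - [0,0,0]
    - [0,0,0]
    - [0,0,0]
    - [0,0,0]
    - [0,0,0]
    - [0,0,0]
    - [0,0,0]
  translation:
    - [0,0,0]
    - [0,0,0]
    - [0,0,0]
    - [0,0,0]
    - [0,0,-0.02]
    - [0,0,-0.06]
    - [0,0,-0.1]
    - [-0.01,0.002,-0.125]
    - [-0.045,0.008,-0.135]
    - [-0.095,0.018,-0.135]
    - [-0.145,0.027,-0.135]
    - [-0.18,0.034,-0.135]
    - [-0.193,0.036,-0.13]
    - [-0.193,0.036,-0.12]
  grip: [0.55,0.45,0.2,0,0,0,0,0,0,0,0,0,0,0]

```text
clock: 18.3
tool_pos: [0.5661, 0.0662, 0.2177]
eef_rot: [0.787, 0.617, 0.001, 0.0]
contact_force: [0.2, 0.1, 0.1]
opening: 0.998
finger_force: 0.0
```

Run:
```python
from h import *
fit("amber",[.5765,.262],.014)
delta([.566,.0657,.0918],-13.8)
```

```text
amber ['scene'] [0.5734 0.2612] 0.136
amber ['top'] [0.5786 0.26  ] 0.086
amber ['scene', 'top'] [0.5788 0.2611] 0.242
pos [0.5654 0.0683 0.2167] yaw -13.62 tilt [-0.0008  0.0012] op 0.999 F [-0.7  0.4 -0.1] t 18.5
 turn [-0.0011 -0.001   0.0031]
 shift [-0.0025  0.0013  0.1249]
```

jog_arm:
  turn:
    - [0,0,0]
    - [0,0,0]
    - [0,0,0]
    - [0,0,0]
    - [0,0,0]
    - [0,0,0]
    - [0,0,0]
    - [0,0,0]
    - [0,0,0]
    - [0,0,0]
    - [0,0,0]
    - [0,0,0]
    - [0,0,0]
  translation:
    - [0,0,0.02]
    - [0,0,0.055]
    - [0,0,0.09]
    - [0,0,0.115]
    - [0,0,0.126]
    - [0,0,0.126]
    - [0,0,0.126]
    - [0,0,0.126]
    - [0,0,0.126]
    - [0,0,0.126]
    - [0,0,0.126]
    - [0,0,0.126]
    - [0,0,0.126]
  grip: [0,0,0,0,0,0,0.5,0.7,1,1,1,1,1]
  force: 18

```text
clock: 20.12
tool_pos: [0.5654, 0.0661, 0.0912]
eef_rot: [0.787, 0.617, -0.0, -0.0]
contact_force: [-1.1, 0.2, 1.2]
opening: 0.348
finger_force: 18.0
```

Run:
```python
from h import *
delta([.527,-.253,.0977],-13.8)
```

```text
pos [0.5654 0.0661 0.0912] yaw -13.81 tilt [-0.0003  0.0001] op 0.348 F [-1.1  0.2  1.2] t 20.12
 turn [-0.0004 -0.     -0.0001]
 shift [-0.319   0.0388 -0.0065]
```

jog_arm:
  turn:
    - [0,0,0]
    - [0,0,0]
    - [0,0,0]
    - [0,0,0]
    - [0,0,0]
    - [0,0,0]
    - [0,0,0]
    - [0,0,0]
    - [0,0,0]
    - [0,0,0]
    - [0,0,0]
    - [0,0,0]
    - [0,0,0]
    - [0,0,0]
    - [0,0,0]
    - [0,0,0]
    - [0,0,0]
    - [0,0,0]
    - [0,0,0]
  translation:
    - [0,0,-0.01]
    - [0,0,-0.035]
    - [0,0,-0.075]
    - [0,0,-0.115]
    - [-0.01,0.001,-0.135]
    - [-0.04,0.005,-0.14]
    - [-0.085,0.01,-0.14]
    - [-0.13,0.016,-0.14]
    - [-0.175,0.021,-0.14]
    - [-0.22,0.027,-0.14]
    - [-0.26,0.032,-0.14]
    - [-0.292,0.0355,-0.14]
    - [-0.312,0.038,-0.135]
    - [-0.319,0.0388,-0.12]
    - [-0.319,0.0388,-0.095]
    - [-0.319,0.0388,-0.065]
    - [-0.319,0.0388,-0.04]
    - [-0.319,0.0388,-0.025]
    - [-0.319,0.0388,-0.02]
  grip: [1,1,1,1,1,1,1,1,1,1,1,1,1,1,1,1,1,1,1]

```text
clock: 22.5
tool_pos: [0.5269, -0.2519, 0.11]
eef_rot: [0.787, 0.617, -0.0, -0.001]
contact_force: [-0.3, -0.5, -1.3]
opening: 0.349
finger_force: 18.0
```

Run:
```python
from h import *
delta([.527,-.253,.0972],-13.8)
im=cams.snapshot("scene");cv2.imwrite("pics/g3.png",cv2.resize(im[140:260,160:320,::-1],None,fx=5,fy=5,interpolation=cv2.INTER_CUBIC))
```

```text
pos [ 0.5269 -0.2519  0.11  ] yaw -13.74 tilt [-0.0015  0.0014] op 0.349 F [-0.3 -0.5 -1.3] t 22.5
 turn [-0.0017 -0.001   0.0011]
 shift [-0.0011  0.0003  0.0128]
```

View pics/g3.png

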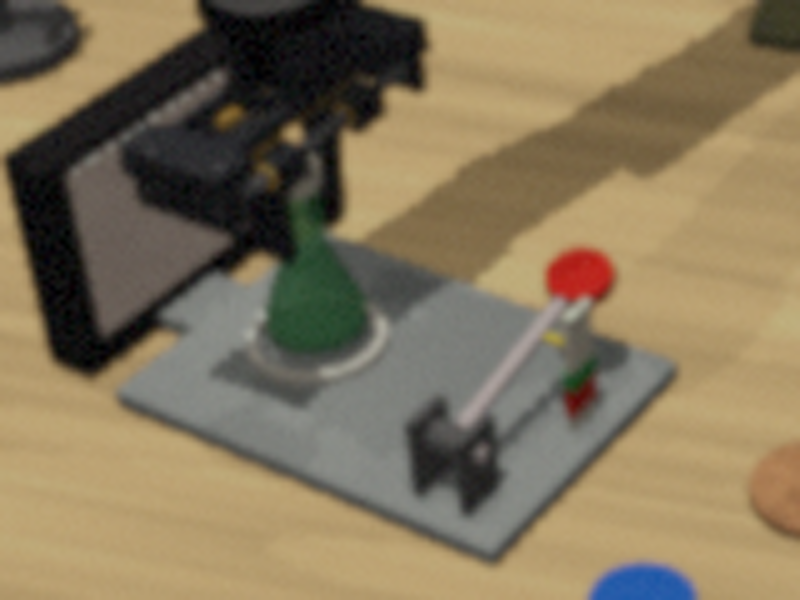

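The green flask hovers inside the viewer's ring (flask base about 318,340, ring centre about 318,340 in the crop). The lever is untouched, with its red pad at (580,275). Lowering now.

jog_arm:
  turn:
    - [0,0,0]
    - [0,0,0]
    - [0,0,0]
    - [0,0,0]
    - [0,0,0]
    - [0,0,0]
  translation:
    - [0,0,0.005]
    - [0,0,0.01]
    - [0,0,0.0128]
    - [0,0,0.014]
    - [0,0,0.0142]
    - [0,0,0.0142]
  grip: [1,1,1,1,1,1]

```text
clock: 23.3
tool_pos: [0.5271, -0.2531, 0.0972]
eef_rot: [0.787, 0.617, 0.0, 0.0]
contact_force: [-0.7, -0.1, -0.1]
opening: 0.346
finger_force: 18.0
```

Run:
```python
from h import *
delta([.527,-.253,.0972],-13.8)
```

```text
pos [ 0.5271 -0.2531  0.0972] yaw -13.81 tilt [ 0.0002 -0.    ] op 0.346 F [-0.7 -0.1 -0.1] t 23.3
 turn [ 0.0002  0.     -0.0002]
 shift [ 0.0001 -0.0002 -0.    ]
```

jog_arm:
  turn:
    - [0,0,0]
    - [0,0,0]
    - [0,0,0]
    - [0,0,0]
    - [0,0,0]
    - [0,0,0]
    - [0,0,0]
    - [0,0,0]
    - [0,0,0]
    - [0,0,0]
    - [0,0,0]
  translation:
    - [0,0,0.0004]
    - [0,0,0.0005]
    - [0,0,0.0005]
    - [0,0,0.0005]
    - [0,0,0.0005]
    - [0,0,0.0005]
    - [0,0,-0.02]
    - [0,0,-0.06]
    - [0,0,-0.1]
    - [0,0,-0.13]
    - [0,0,-0.14]
  grip: [1,1,0.55,0.45,0.2,0,0,0,0,0,0]

```text
clock: 24.68
tool_pos: [0.5279, -0.2534, 0.2387]
eef_rot: [0.787, 0.617, 0.001, 0.001]
contact_force: [-0.3, -0.2, -0.7]
opening: 1.002
finger_force: 0.0
```

Run:
```python
from h import *
fit("green",[.527,-.253],.014)
for c in("scene","top"):
    im=cams.snapshot(c).astype(int)
    u0=proj(c,[.506,-.0945,.084])[0];Y,X=np.mgrid[:400,:640]
    w=np.clip(im[...,0]-1.3*im[...,1:].max(2)-20,0,None)*(np.hypot(X-u0[0],Y-u0[1])<12)
    w=np.where(w>0.3*w.max(),1,0)
    uv=np.array([(X*w).sum(),(Y*w).sum()])/w.sum()
    print(c,w.sum(),unproj(c,uv,.081).round(4),[(np.round(d["position"],3).tolist(),round(d["p"],2)) for n in("red_pad","lever_hinge") for d in models.place_of(c,n)])
delta([.503,-.094,.105],-13.8)
```

```text
green ['scene'] [ 0.5255 -0.2534] 0.123
green ['top'] [ 0.5306 -0.2462] 0.77
green ['scene', 'top'] [ 0.5287 -0.2515] 0.919
scene 105 [[ 0.5067 -0.0922  0.081 ]] [([0.511, -0.093, 0.081], 0.64), ([0.628, -0.13, 0.053], 0.89)]
top 98 [[ 0.5093 -0.0918  0.081 ]] [([0.77, 0.204, 0.002], 0.69), ([0.503, -0.092, 0.085], 0.53), ([0.632, -0.125, 0.047], 0.94), ([0.527, -0.257, 0.015], 0.43)]
pos [ 0.5268 -0.2529  0.2362] yaw -13.8 tilt [-0.0013  0.0006] op 0.999 F [ 0.5  0.1 -0.3] t 25.18
 turn [-0.0014 -0.0002 -0.0001]
 shift [ 0.1486 -0.0609  0.1313]
```

jog_arm:
  turn:
    - [0,0,0]
    - [0,0,0]
    - [0,0,0]
    - [0,0,0]
    - [0,0,0]
    - [0,0,0]
    - [0,0,0]
    - [0,0,0]
    - [0,0,0]
    - [0,0,0]
    - [0,0,0]
  translation:
    - [0.015,-0.006,0]
    - [0.05,-0.02,0]
    - [0.09,-0.036,0]
    - [0.125,-0.05,0]
    - [0.145,-0.0586,0]
    - [0.15,-0.0606,0.015]
    - [0.15,-0.0606,0.045]
    - [0.15,-0.0606,0.075]
    - [0.15,-0.0606,0.092]
    - [0.15,-0.0606,0.098]
    - [0.15,-0.0606,0.098]
  grip: [0.5,1,1,1,1,1,1,1,1,1,1]

```text
clock: 26.55
tool_pos: [0.504, -0.0923, 0.1391]
eef_rot: [0.787, 0.617, 0.0, -0.0]
contact_force: [0.3, 0.1, -0.6]
opening: 0.008
finger_force: 0.0
```

Run:
```python
from h import *
delta([.504,-.093,.075],-13.8)
```

```text
pos [ 0.504  -0.0923  0.1391] yaw -13.77 tilt [-0.0002  0.0004] op 0.008 F [ 0.3  0.1 -0.6] t 26.55
 turn [-0.0003 -0.0003  0.0005]
 shift [-0.0007  0.0002  0.0641]
```

jog_arm:
  turn:
    - [0,0,0]
    - [0,0,0]
    - [0,0,0]
    - [0,0,0]
    - [0,0,0]
    - [0,0,0]
    - [0,0,0]
    - [0,0,0]
    - [0,0,0]
    - [0,0,0]
    - [0,0,0]
    - [0,0,0]
  translation:
    - [0,0,0.008]
    - [0,0,0.018]
    - [0,0,0.026]
    - [0,0,0.032]
    - [0,0,0.038]
    - [0,0,0.044]
    - [0,0,0.05]
    - [0,0,0.055]
    - [0,0,0.059]
    - [0,0,0.062]
    - [0,0,0.062]
    - [0,0,0.062]
  grip: [1,1,1,1,1,1,1,1,1,1,1,1]

```text
clock: 28.05
tool_pos: [0.5022, -0.0924, 0.0768]
eef_rot: [0.787, 0.617, -0.001, -0.001]
contact_force: [-4.3, 1.8, 6.0]
opening: 0.003
finger_force: 3.2
```

Run:
```python
from h import *
delta([.504,-.093,.075],-13.8)
im=cams.snapshot("scene");cv2.imwrite("pics/g4.png",cv2.resize(im[140:260,180:330,::-1],None,fx=5,fy=5,interpolation=cv2.INTER_CUBIC))
```

```text
pos [ 0.5022 -0.0924  0.0768] yaw -13.8 tilt [-0.0037  0.0009] op 0.003 F [-4.3  1.8  6. ] t 28.05
 turn [-0.0038  0.      0.0001]
 shift [-0.0001  0.0018  0.0018]
```

View pics/g4.png

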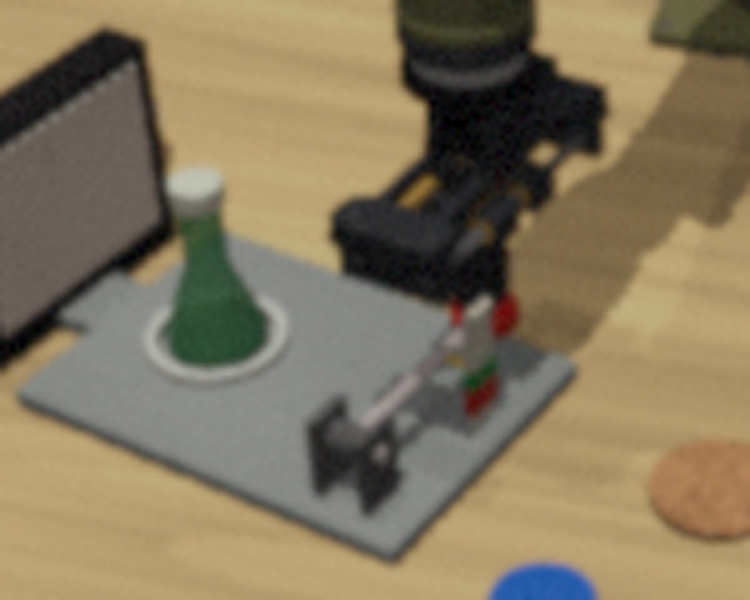

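jog_arm:
  turn:
    - [0,0,0]
    - [0,0,0]
    - [0,0,0]
    - [0,0,0]
    - [0,0,0]
    - [0,0,0]
  translation:
    - [0,-0.001,0.0008]
    - [0,-0.0015,0.0015]
    - [0,-0.002,0.002]
    - [0,-0.002,0.0022]
    - [0,-0.002,0.0022]
    - [0,-0.002,0.0022]
  grip: [1,1,1,1,1,1]

```text
clock: 28.85
tool_pos: [0.5021, -0.0924, 0.075]
eef_rot: [0.787, 0.617, 0.0, 0.0]
contact_force: [-2.4, 0.7, 7.8]
opening: 0.006
finger_force: 3.6
```

Run:
```python
from h import *
delta([.502,-.0925,.075],-13.8)
F=[]
for c in("scene","top","scene","top"):
    im=cams.snapshot(c);F.append(r.get_state()["contact_force"])
    if c=="scene":S=im
print(np.mean(F,0),r.get_state()["tool_pos"])
C=S[185:235,240:300,::-1];cv2.imwrite("pics/g5.png",cv2.resize(C,None,fx=10,fy=10,interpolation=cv2.INTER_CUBIC))
# expected pixels: pointer end positions at plate for angle th, and band
vx=np.array([.971,-.2385,0]);vy=np.array([.2385,.971,0]);H=np.array([.632,-.127,.05])
for th in(0,.15,.22,.29,.44):
    for d in(.02,.026):print(th,d,(proj("scene",H-vx*.085+vy*d+[0,0,.085*np.tan(.22-th)])[0]-[240,185])*10)
fit("green",[.527,-.253],.014);fit("amber",[.5765,.262],.014)
```

```text
pos [ 0.5021 -0.0924  0.075 ] yaw -13.8 tilt [0.0002 0.0001] op 0.006 F [-2.4  0.7  7.8] t 28.85
 turn [ 0.0002 -0.0001 -0.0001]
 shift [-0.0001 -0.0001 -0.    ]
[-2.20166941  0.96755515  6.73627737] [ 0.50208685 -0.09241597  0.07498907]
0 0.02 [319.47153313 229.56933328]
0 0.026 [337.63804112 235.99584138]
0.15 0.02 [321.7756188  265.92525229]
0.15 0.026 [339.83101613 272.37363254]
0.22 0.02 [322.81836118 282.37857167]
0.22 0.026 [340.82345821 288.83658846]
0.29 0.02 [323.85511446 298.73738984]
0.29 0.026 [341.81019036 305.204826  ]
0.44 0.02 [326.10426408 334.22647886]
0.44 0.026 [343.95078985 340.71379481]
green ['scene'] [ 0.5242 -0.2532] 0.119
green ['top'] [ 0.528  -0.2529] 0.087
green ['scene', 'top'] [ 0.5277 -0.2518] 0.225
amber ['top'] [0.5767 0.2601] 0.123
amber ['top'] [0.5767 0.2601] 0.123
```

View pics/g5.png

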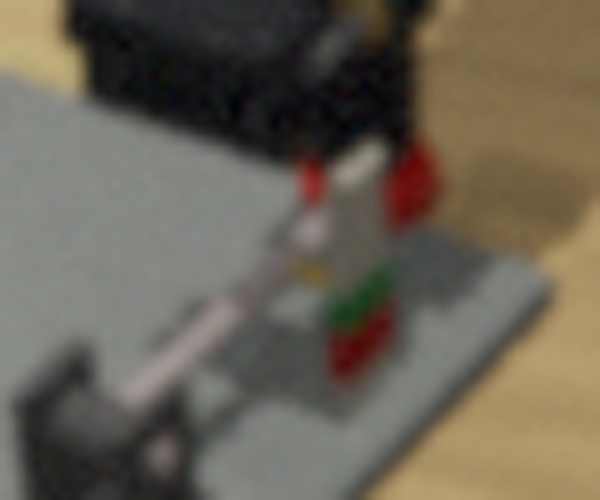

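Run:
```python
from h import *
a=cv2.imread("pics/scene0.png")[:,:,::-1];b=cams.snapshot("scene")
print(r.tips_ahead,r.get_state()["tool_pos"],r.get_state()["contact_force"])
vx=np.array([.971,-.2385,0]);H=np.array([.632,-.127,.05])
s=np.linspace(.025,.075,40)
def score(im,th,du,dv=0):
    q=(proj("scene",H-s[:,None]*(vx*np.cos(.22-th)-[0,0,np.sin(.22-th)]))+[du,dv]).astype(np.float32)
    g=cv2.GaussianBlur(im.min(2).astype(np.float32),(0,0),.7)
    return cv2.remap(g,q[:,:1],q[:,1:],cv2.INTER_LINEAR).mean()
for dv in(-1,0,1):
    du=max(np.arange(-4,4.1,.1),key=lambda d:score(a,0,d,dv))
    th=max(np.arange(0,.45,.005),key=lambda t:score(b,t,du,dv))
    print(dv,round(du,1),score(a,0,du,dv).round(),round(th,3),score(b,th,du,dv).round(),"free", max(((score(b,t,d,dv),t,d) for t in np.arange(0,.45,.01) for d in np.arange(-3,3,.25))))
for im in(a,b):
    i=im.astype(int)[200:222,262:280];w=np.clip(np.minimum(i[...,0],i[...,1])-1.25*i[...,2]-15,0,None)
    Y,X=np.mgrid[200:222,262:280];print(w.sum(),(X*w).sum()/w.sum(),(Y*w).sum()/w.sum())
```

```text
0.019 [ 0.50207538 -0.0923744   0.07498683] [-2.47451508  0.59964286  8.14567802]
-1 0.7 144.0 0.225 126.0 free (np.float32(134.97226), np.float64(0.42), np.float64(-2.5))
0 -0.1 145.0 0.215 128.0 free (np.float32(134.8691), np.float64(0.36), np.float64(-2.5))Traceback (most recent call last):
  File "<stdin>", line 13, in <module>
  File "<stdin>", line 13, in <genexpr>
  File "<stdin>", line 7, in score
  File "h.py", line 7, in proj
    k=cams.camera_params(c);p=(np.atleast_2d(P)-k["eye"])@R.from_quat(k["orientation"]).as_matrix()
ValueError: time passes only in moves, steps and waits
```

Three checks agree on about 0.22 rad: the fingertips are at 56 mm, the push is 7 to 8 N, and the lever fit calibrated on the rest picture gives 0.215 to 0.225. Both flasks stand upright in their rings. I'm handing in while holding the lever.

Run:
```python
from plant import r
print(r.finish_job())
```

```text
the job is handed in; nothing more can be done
None
```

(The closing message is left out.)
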